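Free the ticket booth's token tray with a pick

ROBOT

A 6-joint arm with a two-finger parallel gripper is mounted at the origin on the work surface. World frame = base frame: x ahead of the robot, y to its left, z up, the work surface at z = 0. Lengths are in m, angles in rad, forces in N, time in s.
With the tool pointing down it reaches from about 0.3 to 0.775 m from the base axis. Payload 14.6 kg.
Tool frame: the origin (TCP) lies on the centre line of the jaws, within the pads' length; the fingertips stand 25 mm ahead of it and the grasp point (between the pads) lies 6 mm ahead of it (ctrl.tip_reach is the distance from the TCP to the fingertips, in m); z points along the fingers, y is the line along which they close (so a half turn about z gives the same grasp; the last joint's range is limited). The gripper opens to 94 mm and grips with 3 to 60 N. Pads are 16 mm wide; open, the fingers measure 119 mm over their backs; the gripper's body (75 mm by 177 mm) begins 78 mm behind the grasp point.
Start: joints at [-1.173, 0.3, 1.521, -0, 1.321, -0.067], TCP at [0.247, -0.492, 0.208] pointing down, gripper open.
Joint ranges: [-3.03, 3.03], [-0.79, 2.21], [0.23, 2.52], [-1.04, 4.18], [0, 3.07], [-2.55, 2.55]. Speed limits (rad/s): [2.22, 2.22, 2.57, 3.14, 3.14, 3.14].

INTERFACE

Orientations are given as [roll, pitch, yaw] about the fixed x, y, z axes, in that order (R = Rz(yaw) Ry(pitch) Rx(roll)).
In Python, from station import ctrl gives the robot as it stands. The module is installed in compiled form; this text tells all that it offers.
- The arm moves only by the tool apply_moves, never from a script. Its argument "deltas" is a list of rows, each a list of 7 numbers: the closure in counts, from 0 (fully open) to 255 (shut), then the shift along the world's x, y, z in cm, then the turn, a rotation vector about the world's x, y, z in rad. In form: [[jaw, tx, ty, tz, ax, ay, az], ...]. A call has 1 to 10 rows; each row shifts and turns the commanded pose from where the row before left it; what a row does not reach is not made up. A row lasts 1/10 s, in which the tool goes at most 50 mm and 8.59 degrees, less where a joint would pass 70% of its speed; a pose out of reach is approached as far as the arm can. A call with a gripper value outside its range is refused whole. The fingers move at their own pace and stop on an object; "grip_force" is the grip in N (left out, the last holds). Time passes only in rows, so rows that do not move let the fingers close. It gives the time, the measured TCP pose, the force, the opening and the grip force at its end, in the units of the state.
- ctrl.get_obs(): the state, without advancing time (a new reading comes with each control period).
- ctrl.camera(name): name is "side" or "top"; returns a dict with "img" (480x640x3 uint8, red, green, blue), "K" (3x3 intrinsics, pixels), "pose" (4x4, takes a point from camera to world coordinates). Camera axes: x right, y up, looking along -z (the intrinsics and any distortion apply to the point x, -y, -z); pixel columns grow to the right and rows downward; lengths in m; the calibration is good to about 2 mm. A picture is of the moment at which its call begins. There is no depth.
- ctrl.hand_in(): hands the job in; it is judged then, once.
The state is a dict: "time_s": time; "qpos": joint angles; "joint_vel": joint speeds; "tau": joint torques, N m; "ee_pos": TCP position; "eef_rot": TCP orientation; "force": force on the tool from outside, world axes, zero at the start; "moment": the same for the moment, N m; "grip_width": finger opening in m; "grip_force": force on a finger pad.
Only numpy, scipy, OpenCV 4.12 (cv2) and the standard library are available. Lean on these libraries where they do the work, as an engineer would, in place of code of your own. Each camera call takes 0.05 s, during which the arm holds its last target. There are 200 camera calls.

TASK

The token tray of the toy ticket booth is held shut by a hidden spring catch. Take the thin steel pick out of its pine stand and push it gently down through the small hole in the booth's roof, feeling for the catch, until the catch lets go and the tray springs out by itself. Then put the pick back in its stand, upright and fully home, leave the tray open, and do not disturb the railway car, the glass globe or the tub.

Things in the scene. Friction and masses are not known exactly. Their poses are not given: they have to be found in the camera images.
- pick: Pick: a straight steel rod, 6 mm in diameter and 75 mm long with a round end, under an upright round wooden handle, 24 mm in diameter and 50 mm tall; 125 mm overall, about 35 g. Origin: the tip of the rod; z runs from the tip to the handle (handle from z = 75 to 125 mm). It starts standing in the stand, the underside of the handle resting on the stand's top, so its tip is 15 mm above the table.
- stand: Stand: a square pine block, 50 x 50 mm and 90 mm tall, fixed to the table, with an upright hole in the centre of its top. Origin: centre of its underside, z up. Booth and stand may lie either way round (one left, one right of the middle).
- stand_hole (a point): Centre of the mouth of the stand's hole, on its top, 90 mm above the table. The hole is 11 mm in diameter and 82 mm deep, so the pick goes in until its handle rests on the top.
- booth: Ticket booth of grey plastic, fixed to the table: 110 mm (x) by 100 mm (y), with a flat roof of 120 x 110 mm whose top is 140 mm above the table. Origin: centre of its underside; x points out of the front with the barred window, under which the tray comes out; z up. It is turned by up to 0.5 rad either way. The plastic cracks if the pick presses on the booth or on anything in it with more than 20 N.
- booth_hole (a point): Centre of the mouth of the hole in the roof, on the roof's top, at x = -20, y = 18, z = 140 mm in the booth's frame. The hole is 9 mm in diameter and goes straight down; the roof is 12 mm thick. Right under it is the flat top, 12 mm in diameter, of the hidden spring catch; how far down differs from booth to booth: 28 to 54 mm below the roof's top.
- tray (a joint): Token tray at the foot of the booth's front, 88 mm wide, 36 mm tall, no handle: how far it stands out, m. 0 to 0.0015 = shut, flush. Its catch pushes back with about 4 N when touched, rising 0.8 N per mm; pressed 5 mm (8 N) it lets the tray go; at 8 mm (10 N) it meets a hard stop. Once freed, a spring drives the tray out to 0.045 in about half a second and it stays there.
- car: Teal mountain railway car, 106 mm long, 58 mm tall, loose on the track segment beyond the booth and stand. Origin: centre of its underside. To be left alone.
- globe: Glass globe lamp shade, 80 mm in diameter, 86 mm tall, standing loose on its neck at the left. Origin: centre of its underside. To be left alone.
- tub: Round clear plastic parts tub with a white twist cap, 78 mm in diameter, 66 mm tall, standing loose at the right. Origin: centre of its underside. To be left alone.

How it is judged:
By the outcome, as a careful person would: the job done as asked, in the order asked, and still so for the second after the job is handed in, with the robot touching nothing.
It also fails if it takes over 64 s, if anything falls off the work surface, if the arm or the gripper's body presses on something with over 40 N, if the wrist force passes 120 N, or if a joint passes its speed limit or range.

## Working session

There is one attempt and no reset: what is moved stays moved. The work goes in short steps, Python scripts to look and compute and a tool call to move; the robot and the scene stay as the last step left them, time stands still between calls to the robot, and variables do not carry over. Pictures are saved under pics/ and viewed, at most 10 in all, crops included, and the job is handed in when it is done.

Besides the shell and the picture viewer there is one more tool, called as name(argument=value, ...) on one line, values as JSON. apply_moves: Moves the arm, as the interface text tells. Its arguments: {"type":"object","properties":{"deltas":{"type":"array"},"grip_force":{"type":"number"}},"required":["deltas"]}

```bash
mkdir -p pics; python3 - <<'E'
from station import ctrl
import cv2,numpy as np
for n in("top","side"):
    c=ctrl.camera(n);cv2.imwrite(f"pics/{n}0.png",c["img"][:,:,::-1]);print(n,c["K"].tolist(),np.round(c["pose"],4).tolist(),c.keys())
o=ctrl.get_obs();print(o)
E
```

```text
top [[597.0737675920006, 0.0, 322.7429735832624], [0.0, 597.0737675920006, 239.41618360992928], [0.0, 0.0, 1.0]] [[-0.0026, 0.98, -0.1989, 0.3434], [-1.0, -0.0027, -0.0004, 0.0198], [-0.0009, 0.1989, 0.98, 1.3746], [0.0, 0.0, 0.0, 1.0]] dict_keys(['img', 'K', 'pose'])
side [[473.08551590773845, 0.0, 325.1100720094387], [0.0, 473.08551590773845, 235.36182038367406], [0.0, 0.0, 1.0]] [[-0.9091, 0.2264, -0.3498, 0.2701], [-0.4165, -0.4703, 0.7781, 0.7716], [0.0117, 0.853, 0.5218, 0.641], [0.0, 0.0, 0.0, 1.0]] dict_keys(['img', 'K', 'pose'])
{'time_s': 0.1, 'qpos': array([-1.17257275e+00,  3.00386724e-01,  1.52150495e+00,  2.92171744e-06,
        1.32068830e+00, -6.65918057e-02]), 'joint_vel': array([-7.31161119e-05, -1.72798209e-03, -8.12397146e-04,  3.23161554e-04,
       -4.36292314e-04,  1.46388076e-03]), 'tau': array([ 1.08322183e-03, -5.32642686e+01, -3.53283691e+01,  7.09553668e-02,
        2.34595587e-02, -5.44158945e-05]), 'ee_pos': array([ 0.24645669, -0.49143912,  0.20726481]), 'eef_rot': array([-3.14060770e+00, -6.85232530e-05,  4.64814628e-01]), 'force': array([ 0.4457363 , -0.47410773,  0.05055254]), 'moment': array([-0.02085259, -0.00482064, -0.0013365 ]), 'grip_force': 0.0, 'grip_width': 0.09390576292272132}
```

View pics/top0.png

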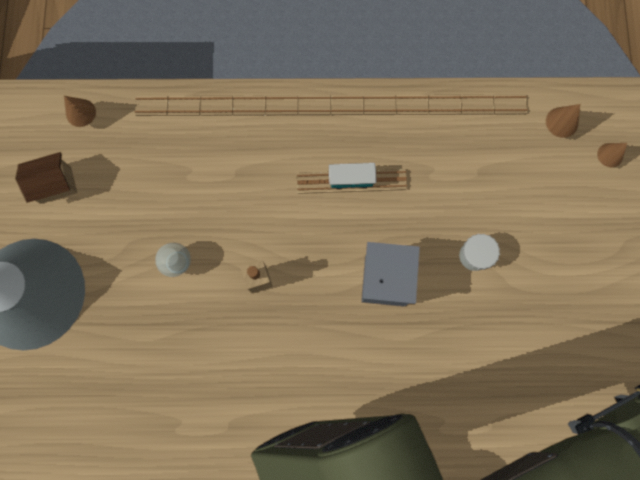

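View pics/side0.png

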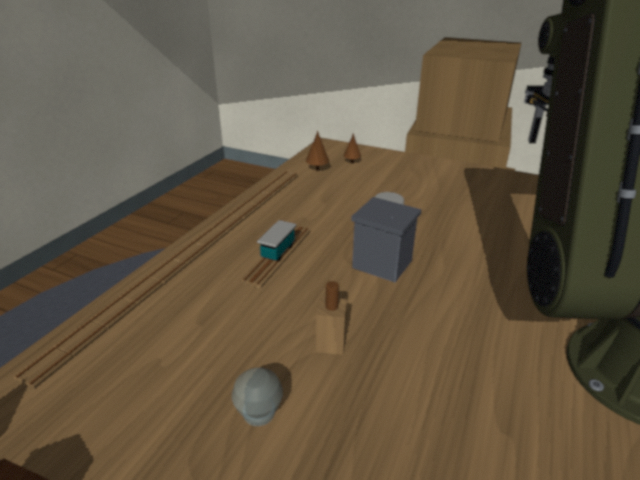

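Top view: the hole is at about (381,281), the pick handle at (253,272), the globe at (172,260) and the tub at (480,252). Side view: the handle runs from (332,284) to (332,308). I'll make subpixel crops next.

```bash
cat > h.py <<'E'
from station import ctrl
import cv2,numpy as np
def proj(c,p):
    T=np.linalg.inv(c["pose"]);q=T[:3,:3]@np.asarray(p,float)+T[:3,3];q=c["K"]@np.array([q[0],-q[1],-q[2]]);return q[:2]/q[2]
def back(c,uv,z):
    d=np.linalg.inv(c["K"])@np.array([uv[0],uv[1],1.]);d=c["pose"][:3,:3]@np.array([d[0],-d[1],-d[2]]);o=c["pose"][:3,3]
    return o+d*(z-o[2])/d[2]
def crop(c,u,v,w,h,s):
    return cv2.resize(c["img"][v:v+h,u:u+w,::-1],None,fx=s,fy=s,interpolation=cv2.INTER_CUBIC)
E
python3 - <<'E'
from h import *
t=ctrl.camera("top");s=ctrl.camera("side")
a=np.vstack([np.hstack([crop(t,230,250,50,50,6),crop(t,355,235,75,75,4)]),np.hstack([crop(s,300,270,60,60,5),crop(s,345,190,80,80,4)[:300,:300]])])
cv2.imwrite("pics/z1.png",a)
g=cv2.cvtColor(t["img"],cv2.COLOR_RGB2GRAY).astype(float)
# hole centroid
p=g[275:288,374:389];w=np.clip(np.median(p)-8-p,0,None);yy,xx=np.mgrid[275:288,374:389]
hole=((w*xx).sum()/w.sum(),(w*yy).sum()/w.sum());print("hole",hole,back(t,hole,.14),w.max())
print(np.round(p).astype(int)[3:10])
E
```

```text
hole (np.float64(380.95315315315315), np.float64(280.7963963963964)) [ 0.50581698 -0.10060625  0.14      ] 64.0
[[112 112 113 112 111 108 102 100 105 109 113 111 112 112 111]
 [112 111 112 111 110 100  84  80  87 104 110 112 113 111 113]
 [113 113 111 114 108  87  65  59  72  95 110 113 112 113 112]
 [111 111 113 112 106  85  57  40  60  89 106 113 111 112 111]
 [112 112 111 110 110  97  77  58  66  93 107 112 112 113 113]
 [110 112 113 113 111 109  98  94  96 105 109 113 112 113 112]
 [113 112 113 111 112 112 111 108 109 111 113 114 112 112 113]]
```

View pics/z1.png

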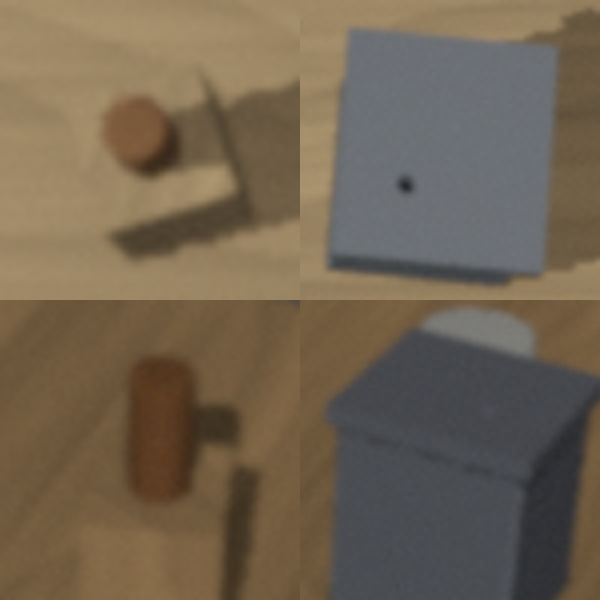

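Handle top-face centre is at about top (252.1,271.1). The hole also shows faintly in the side view at about (392,217). The booth front faces away from the robot.

```bash
python3 - <<'E'
from h import *
from scipy.optimize import least_squares
t=ctrl.camera("top");s=ctrl.camera("side")
g=lambda x,y:(355+(x-300)/4-.375,235+y/4-.375)
C=[g(350,29),g(557,45),g(543,272),g(330,258)]
W=np.array([back(t,c,.14) for c in C]);print(np.round(W,4))
loc=np.array([[.06,.055],[.06,-.055],[-.06,-.055],[-.06,.055]])
def R(a):return np.array([[np.cos(a),-np.sin(a)],[np.sin(a),np.cos(a)]])
r=least_squares(lambda p:((R(p[2])@loc.T).T+p[:2]-W[:,:2]).ravel(),[.5,-.1,0]);print(r.x,r.fun*1e3)
print("hole from roof",R(r.x[2])@[-.02,.018]+r.x[:2], "hole side",back(s,(392,217),.14))
hu=np.array([230+135/6-.42,250+129/6-.42]);print("handle top",back(t,hu,.14))
print("proj side handle",proj(s,back(t,hu,.14)),proj(s,back(t,hu,.14)-[0,0,.05]))
gs=cv2.cvtColor(s["img"],cv2.COLOR_RGB2GRAY).astype(int);print(gs[212:222,385:400])
for row in (288,292,296,300,304):
    q=s["img"][row,322:343].astype(int);print(row,(q[:,0]-q[:,2]),q[:,1])
E
```

```text
[[ 0.5885 -0.0733  0.14  ]
 [ 0.5796 -0.182   0.14  ]
 [ 0.4603 -0.1707  0.14  ]
 [ 0.4678 -0.0608  0.14  ]]
[ 0.52401702 -0.12171337 -0.08793809] [ 0.16522288  1.0759845  -0.61143571  0.27883001 -0.84637736 -0.53679656
  1.29259019 -0.81801796]
hole from roof [ 0.50567515 -0.10202643] hole side [ 0.50671072 -0.10810796  0.14      ]
handle top [0.52695156 0.16797181 0.14      ]
proj side handle [332.05917151 284.53011909] [331.5185673  306.83657248]
[[70 72 72 70 73 71 71 71 71 72 70 72 73 71 73]
 [74 72 71 72 72 71 72 73 74 71 72 73 73 72 72]
 [72 70 73 70 72 73 74 72 71 71 70 71 73 72 72]
 [72 71 71 72 74 72 73 74 71 71 71 70 70 72 73]
 [70 70 71 71 72 74 76 77 75 71 74 72 71 71 71]
 [73 70 70 72 73 76 78 80 77 74 71 72 72 73 71]
 [72 74 72 72 72 75 76 79 76 72 71 71 73 70 72]
 [72 73 72 71 72 71 73 76 72 70 70 73 72 73 72]
 [72 73 71 70 71 72 72 73 71 71 71 71 73 70 72]
 [72 71 71 71 70 72 73 73 71 71 72 72 73 72 72]]
288 [47 49 49 51 49 53 59 58 59 57 58 55 56 56 53 48 46 48 50 52 53] [84 85 85 74 61 57 59 59 58 61 59 61 59 58 59 55 59 74 87 91 90]
292 [51 51 51 49 48 52 57 56 59 57 60 56 58 54 49 46 36 32 32 31 31] [90 92 86 73 58 55 56 55 59 61 60 61 58 57 51 44 45 50 53 53 55]
296 [51 51 49 48 49 53 54 55 59 58 58 57 55 51 50 42 35 31 30 29 31] [91 87 81 70 59 56 56 60 60 58 60 62 58 57 51 44 45 45 50 52 49]
300 [50 49 47 45 48 51 56 57 59 60 59 57 55 54 49 41 36 37 46 54 53] [86 85 78 67 56 56 55 60 60 61 60 59 58 56 48 46 49 63 79 92 95]
304 [51 51 49 48 51 51 57 56 59 58 57 56 54 51 45 39 42 49 51 52 53] [90 88 82 70 56 56 57 62 61 59 62 59 56 52 48 52 66 82 88 93 93]
```

apply_moves(deltas=[[0,1,2.5,0.5,0,0,0],[0,1.8,4.2,0.5,0,0,0],[0,1.8,4.2,0.5,0,0,0],[0,1.8,4.2,0.5,0,0,0],[0,1.8,4.2,0.5,0,0,0],[0,1.8,4.2,0.5,0,0,0],[0,1.8,4.2,0,0,0,0],[0,1.8,4.2,0,0,0,0],[0,1.8,4.2,0,0,0,0],[0,1.8,4.2,0,0,0,0]], grip_force=20)

```text
time_s: 1.3
ee_pos: [0.4189, -0.0868, 0.238]
eef_rot: [3.141, -0.0, 0.465]
force: [0.5, -0.8, -0.3]
grip_width: 0.0937
grip_force: 0.0
```

apply_moves(deltas=[[0,1.8,4.2,0,0,0,0],[0,1.8,4.2,0,0,0,0],[0,1.8,4.2,0,0,0,0],[0,1.8,4.2,0,0,0,0],[0,1.8,4.2,0,0,0,0],[0,1.8,3.8,0,0,0,0],[0,0,0,0,0,0,0],[0,0,0,0,0,0,0]])

```text
time_s: 2.1
ee_pos: [0.5263, 0.1597, 0.2372]
eef_rot: [-3.141, 0.001, 0.466]
force: [-1.2, -0.3, -0.7]
grip_width: 0.094
grip_force: 0.0
```

apply_moves(deltas=[[0,0.1,0.8,-2,0,0,0],[0,0,0,-3,0,0,0],[0,0,0,-3,0,0,0],[0,0,0,-2,0,0,0],[0,0,0,-1.2,0,0,0],[0,0,0,-0.4,0,0,0],[0,0,0,0,0,0,0],[0,0,0,0,0,0,0]])

```text
time_s: 2.9
ee_pos: [0.528, 0.1673, 0.1229]
eef_rot: [3.141, -0.002, 0.465]
force: [-0.3, -0.1, 0.7]
grip_width: 0.094
grip_force: 0.0
```

apply_moves(deltas=[[120,-0.1,0.1,0,0,0,0],[150,0,0,0,0,0,0],[170,0,0,0,0,0,0],[180,0,0,0,0,0,0],[190,0,0,0,0,0,0],[200,0,0,0,0,0,0],[210,0,0,0,0,0,0],[225,0,0,0,0,0,0],[255,0,0,0,0,0,0],[255,0,0,0,0,0,0]])

```text
time_s: 3.9
ee_pos: [0.5265, 0.1683, 0.1217]
eef_rot: [-3.142, 0.0, 0.465]
force: [0.2, -0.4, -0.6]
grip_width: 0.0234
grip_force: 19.9
```

apply_moves(deltas=[[255,0,0,0.5,0,0,0],[255,0,0,1.5,0,0,0],[255,0,0,2,0,0,0],[255,0,0,2,0,0,0],[255,0,0,2,0,0,0],[255,0,0,2,0,0,0],[255,0,0,2,0,0,0],[255,0,0,2,0,0,0],[255,0,0,1.5,0,0,0],[255,0,0,0.5,0,0,0]])

```text
time_s: 4.9
ee_pos: [0.5268, 0.1685, 0.2836]
eef_rot: [3.141, -0.003, 0.465]
force: [-0.4, 0.5, -0.8]
grip_width: 0.0235
grip_force: 19.9
```

apply_moves(deltas=[[255,-0.1,-1.5,0,0,0,0],[255,-0.25,-3,0,0,0,0],[255,-0.25,-3,0,0,0,0],[255,-0.25,-3.5,0,0,0,0],[255,-0.25,-3.5,0,0,0,0],[255,-0.25,-3.5,0,0,0,0],[255,-0.25,-3.5,0,0,0,0],[255,-0.25,-3,0,0,0,0],[255,-0.25,-2,0,0,0,0],[255,0,-0.4,0,0,0,0]])

```text
time_s: 5.9
ee_pos: [0.5046, -0.103, 0.2807]
eef_rot: [-3.141, 0.001, 0.462]
force: [-0.6, 0.2, -0.4]
grip_width: 0.0236
grip_force: 19.9
```

apply_moves(deltas=[[255,0,0,0,0,0,0],[255,0,0,0,0,0,0],[255,0,0,0,0,0,0],[255,0,0,0,0,0,0]])

```text
time_s: 6.3
ee_pos: [0.5056, -0.0999, 0.2817]
eef_rot: [-3.142, -0.0, 0.466]
force: [0.2, -0.3, 0.0]
grip_width: 0.0232
grip_force: 19.9
```

```bash
python3 - <<'E'
from h import *
t=ctrl.camera("top");s=ctrl.camera("side");o=ctrl.get_obs();print(o["ee_pos"],o["eef_rot"],o["force"])
p=o["ee_pos"]; 
print([np.round(proj(s,p+[0,0,z]),1) for z in(-.031,-.056,-.106)],proj(s,[.5057,-.1010,.14]))
cv2.imwrite("pics/z2.png",np.hstack([crop(t,330,200,100,120,4)[:480],crop(s,345,150,80,100,5)[:480,:400]]))
E
```

```text
[ 0.50559429 -0.10016484  0.28173594] [-3.14157055e+00 -2.92949646e-05  4.65607606e-01] [0.17149143 0.05679709 0.71179473]
[array([396. , 171.4]), array([394.9, 182.6]), array([392.8, 204. ])] [391.44048149 218.54632541]
```

View pics/z2.png

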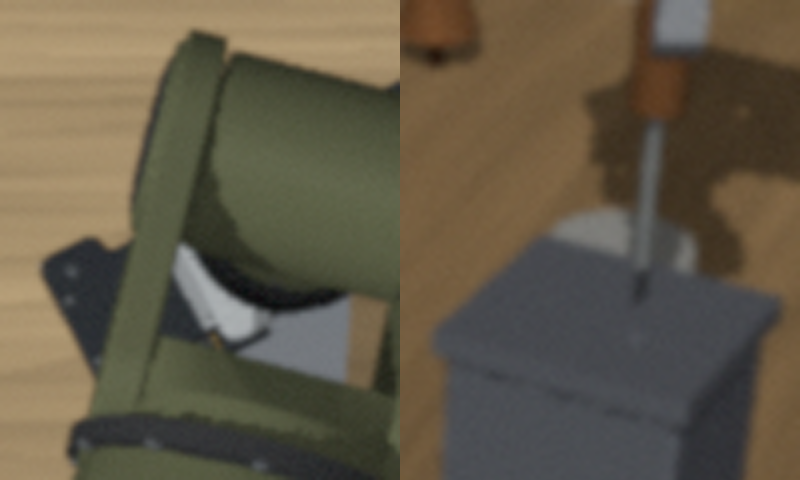

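The side view shows the rod hanging straight, tip near (392,208), just above the hole line at (391.5,218). I'll go down close to the roof, then feel my way in.

apply_moves(deltas=[[255,0,-0.1,-1,0,0,0],[255,0,0,-1.2,0,0,0],[255,0,0,-0.6,0,0,0],[255,0,0,-0.3,0,0,0],[255,0,0,0,0,0,0],[255,0,0,0,0,0,0],[255,0,0,0,0,0,0]])

```text
time_s: 7.1
ee_pos: [0.5057, -0.1017, 0.2511]
eef_rot: [3.141, -0.001, 0.465]
force: [-0.1, -0.1, -0.6]
grip_width: 0.0236
grip_force: 19.9
```

```bash
python3 - <<'E'
from h import *
s=ctrl.camera("side");o=ctrl.get_obs();print(o["ee_pos"],o["force"])
p=o["ee_pos"]
print(proj(s,p+[0,0,-.1067]),proj(s,p+[0,0,-.0317]),proj(s,[.5057,-.101,.14]))
cv2.imwrite("pics/z3.png",crop(s,360,170,70,60,10))
E
```

```text
[ 0.50564125 -0.10168056  0.25108547] [-0.19154668 -1.06608753  0.63650187]
[391.73592628 216.64159126] [394.81404535 185.07114054] [391.44048149 218.54632541]
```

View pics/z3.png

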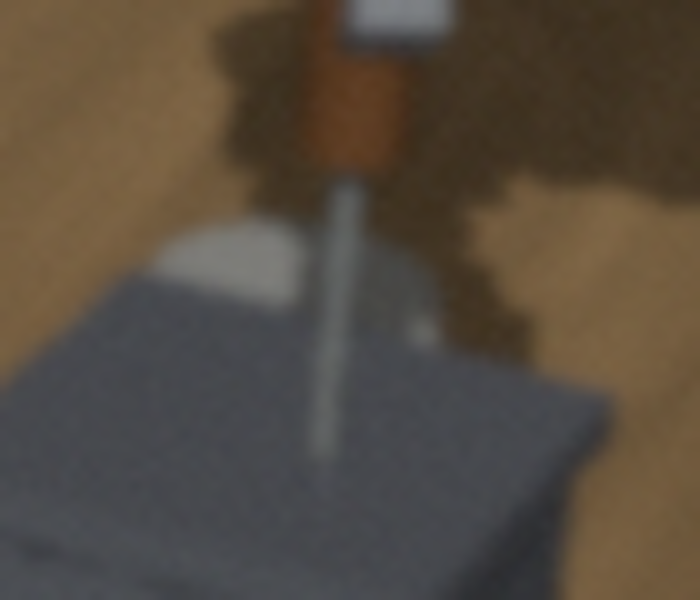

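The tip is at crop (322,460), and the hole mark is at (322,473), so they are in line. I'll lower it.

apply_moves(deltas=[[255,0,0,-0.2,0,0,0],[255,0,0,-0.2,0,0,0],[255,0,0,-0.1,0,0,0],[255,0,0,-0.1,0,0,0],[255,0,0,0,0,0,0]])

```text
time_s: 7.65
ee_pos: [0.5055, -0.1016, 0.2446]
eef_rot: [-3.141, 0.0, 0.465]
force: [-0.1, -0.8, -1.1]
grip_width: 0.0233
grip_force: 19.9
```

apply_moves(deltas=[[255,0,0,-0.1,0,0,0],[255,0,0,-0.1,0,0,0],[255,0,0,-0.1,0,0,0],[255,0,0,0,0,0,0]])

```text
time_s: 8.05
ee_pos: [0.5055, -0.1016, 0.2416]
eef_rot: [-3.141, 0.0, 0.465]
force: [-1.0, -0.5, 0.1]
grip_width: 0.0235
grip_force: 19.9
```

apply_moves(deltas=[[255,0,0,-0.1,0,0,0],[255,0,0,-0.1,0,0,0],[255,0,0,-0.1,0,0,0],[255,0,0,0,0,0,0]])

```text
time_s: 8.45
ee_pos: [0.5055, -0.1016, 0.2386]
eef_rot: [-3.141, 0.0, 0.465]
force: [0.2, 0.3, 0.0]
grip_width: 0.0236
grip_force: 19.9
```

In the hole with no contact.

apply_moves(deltas=[[255,0,0,-0.2,0,0,0],[255,0,0,-0.2,0,0,0],[255,0,0,-0.2,0,0,0],[255,0,0,-0.2,0,0,0],[255,0,0,-0.2,0,0,0],[255,0,0,-0.2,0,0,0],[255,0,0,-0.2,0,0,0],[255,0,0,0,0,0,0]])

```text
time_s: 9.25
ee_pos: [0.5054, -0.1016, 0.2244]
eef_rot: [-3.141, 0.0, 0.465]
force: [-0.5, -0.8, -0.3]
grip_width: 0.0235
grip_force: 19.9
```

apply_moves(deltas=[[255,0,0,-0.15,0,0,0],[255,0,0,-0.15,0,0,0],[255,0,0,-0.15,0,0,0],[255,0,0,0,0,0,0]])

```text
time_s: 9.65
ee_pos: [0.5054, -0.1016, 0.22]
eef_rot: [-3.141, 0.0, 0.465]
force: [-1.1, -0.1, -0.4]
grip_width: 0.0233
grip_force: 19.9
```

apply_moves(deltas=[[255,0,0,-0.15,0,0,0],[255,0,0,-0.15,0,0,0],[255,0,0,0,0,0,0]])

```text
time_s: 9.95
ee_pos: [0.5054, -0.1016, 0.217]
eef_rot: [-3.141, 0.0, 0.465]
force: [0.2, 0.4, -1.0]
grip_width: 0.024
grip_force: 19.9
```

apply_moves(deltas=[[255,0,0,-0.15,0,0,0],[255,0,0,-0.15,0,0,0],[255,0,0,0,0,0,0]])

```text
time_s: 10.25
ee_pos: [0.5054, -0.1016, 0.214]
eef_rot: [-3.141, 0.0, 0.465]
force: [-0.6, -0.3, -0.0]
grip_width: 0.0232
grip_force: 19.9
```

apply_moves(deltas=[[255,0,0,-0.15,0,0,0],[255,0,0,-0.15,0,0,0],[255,0,0,0,0,0,0]])

```text
time_s: 10.55
ee_pos: [0.5054, -0.1016, 0.211]
eef_rot: [-3.141, 0.0, 0.465]
force: [-0.2, -0.1, -0.8]
grip_width: 0.0237
grip_force: 19.9
```

apply_moves(deltas=[[255,0,0,-0.15,0,0,0],[255,0,0,-0.15,0,0,0],[255,0,0,0,0,0,0]])

```text
time_s: 10.85
ee_pos: [0.5058, -0.1016, 0.2087]
eef_rot: [3.141, -0.001, 0.465]
force: [-1.5, 0.4, 4.9]
grip_width: 0.023
grip_force: 19.9
```

Touching the catch (4.9 N).

apply_moves(deltas=[[255,0,0,-0.1,0,0,0],[255,0,0,-0.1,0,0,0],[255,0,0,0,0,0,0]])

```text
time_s: 11.15
ee_pos: [0.5058, -0.1016, 0.2069]
eef_rot: [3.141, -0.001, 0.465]
force: [-0.9, 0.1, 7.4]
grip_width: 0.0235
grip_force: 19.9
```

apply_moves(deltas=[[255,0,0,-0.1,0,0,0],[255,0,0,0,0,0,0]])

```text
time_s: 11.35
ee_pos: [0.5059, -0.1016, 0.206]
eef_rot: [3.141, -0.001, 0.465]
force: [-0.5, 0.4, 7.6]
grip_width: 0.0234
grip_force: 20.0
```

apply_moves(deltas=[[255,0,0,-0.1,0,0,0],[255,0,0,0,0,0,0]])

```text
time_s: 11.55
ee_pos: [0.5059, -0.1017, 0.205]
eef_rot: [3.141, -0.001, 0.465]
force: [-1.4, 2.0, 6.7]
grip_width: 0.0234
grip_force: 20.0
```

```bash
python3 - <<'E'
from h import *
s=ctrl.camera("side");t=ctrl.camera("top");print(ctrl.get_obs()["force"])
cv2.imwrite("pics/z4.png",np.hstack([crop(s,330,170,100,120,4),crop(t,340,200,100,120,4)]))
E
```

```text
[-1.28974874  0.59339208  7.37488977]
```

View pics/z4.png

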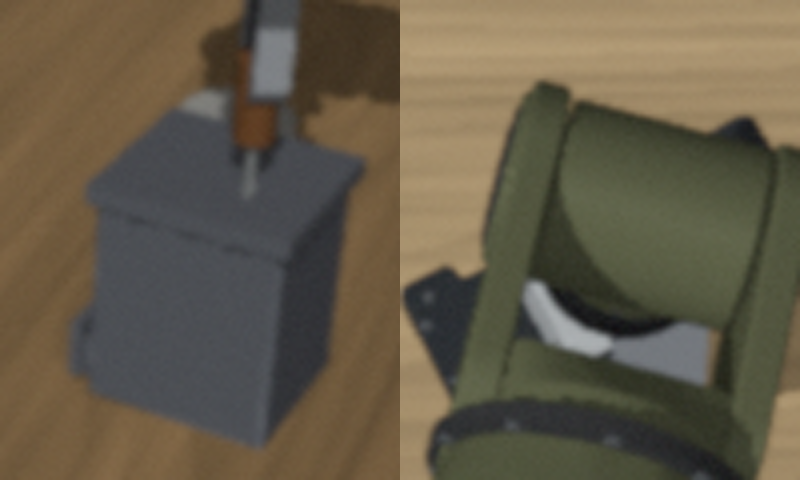

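Side view: the tray has popped out at the booth's foot (crop about (80,345)), so the catch has let go. I'll pull the pick out.

apply_moves(deltas=[[255,0,0,0,0,0,0],[255,0,0,0.3,0,0,0],[255,0,0,0.5,0,0,0],[255,0,0,1,0,0,0],[255,0,0,1,0,0,0],[255,0,0,1.2,0,0,0],[255,0,0,1.2,0,0,0],[255,0,0,1.2,0,0,0],[255,0,0,1.2,0,0,0],[255,0,0,0.4,0,0,0]])

```text
time_s: 12.65
ee_pos: [0.5058, -0.1017, 0.2859]
eef_rot: [3.14, -0.001, 0.465]
force: [0.1, -1.0, -0.2]
grip_width: 0.0237
grip_force: 20.0
```

```bash
python3 - <<'E'
from h import *
s=ctrl.camera("side");o=ctrl.get_obs();print(o["ee_pos"],o["force"])
p=o["ee_pos"]
print(proj(s,p+[0,0,-.1067]),proj(s,p+[0,0,-.0317]))
cv2.imwrite("pics/z5.png",crop(s,335,140,100,140,4))
E
```

```text
[ 0.50581959 -0.10174911  0.28571031] [ 0.89999162 -0.95807935 -0.14077784]
[393.05628815 202.34235017] [396.24533927 169.60339785]
```

View pics/z5.png

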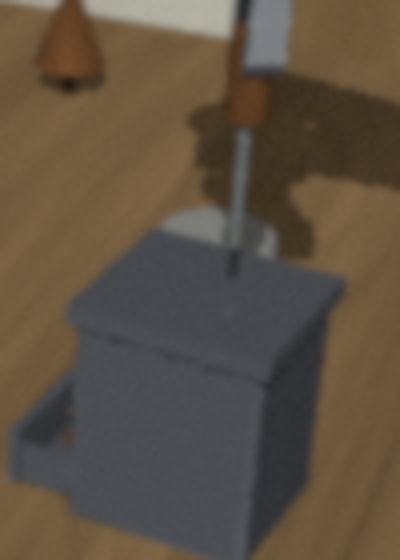

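Tray fully out. I'll go back to the stand at the grasp pose (0.5265, 0.1683).

apply_moves(deltas=[[255,0.1,1.5,0,0,0,0],[255,0.25,3,0,0,0,0],[255,0.25,3,0,0,0,0],[255,0.25,3.5,0,0,0,0],[255,0.25,3.5,0,0,0,0],[255,0.25,3.5,0,0,0,0],[255,0.25,3.5,0,0,0,0],[255,0.25,3,0,0,0,0],[255,0.22,2,0,0,0,0],[255,0,0.5,0,0,0,0]])

```text
time_s: 13.7
ee_pos: [0.5256, 0.1708, 0.2833]
eef_rot: [-3.141, 0.001, 0.467]
force: [-0.1, -0.3, 0.5]
grip_width: 0.0233
grip_force: 20.0
```

apply_moves(deltas=[[255,0,0,0,0,0,0],[255,0,0,-1,0,0,0],[255,0,0,-2,0,0,0],[255,0,0,-2,0,0,0],[255,0,0,-1.5,0,0,0],[255,0,0,-0.5,0,0,0],[255,0,0,0,0,0,0],[255,0,0,0,0,0,0]])

```text
time_s: 14.5
ee_pos: [0.5265, 0.168, 0.2149]
eef_rot: [3.141, -0.001, 0.464]
force: [-0.5, -1.0, -0.8]
grip_width: 0.0235
grip_force: 20.0
```

apply_moves(deltas=[[255,0,0,-0.5,0,0,0],[255,0,0,-0.5,0,0,0],[255,0,0,-0.4,0,0,0],[255,0,0,-0.3,0,0,0],[255,0,0,-0.2,0,0,0],[255,0,0,-0.1,0,0,0],[255,0,0,-0.1,0,0,0],[255,0,0,0,0,0,0]])

```text
time_s: 15.3
ee_pos: [0.5262, 0.1684, 0.1932]
eef_rot: [-3.142, 0.0, 0.465]
force: [0.0, 0.7, 0.1]
grip_width: 0.0234
grip_force: 20.0
```

apply_moves(deltas=[[255,0,0,-0.2,0,0,0],[255,0,0,-0.2,0,0,0],[255,0,0,-0.2,0,0,0],[255,0,0,0,0,0,0]])

```text
time_s: 15.7
ee_pos: [0.5261, 0.1683, 0.1869]
eef_rot: [-3.141, 0.0, 0.465]
force: [0.5, -0.4, 0.6]
grip_width: 0.0238
grip_force: 20.0
```

In the hole. I'll lower to about 3 mm above home (TCP 0.125).

apply_moves(deltas=[[255,0,0,-0.8,0,0,0],[255,0,0,-0.8,0,0,0],[255,0,0,-0.8,0,0,0],[255,0,0,-0.8,0,0,0],[255,0,0,-0.8,0,0,0],[255,0,0,-0.8,0,0,0],[255,0,0,-0.8,0,0,0],[255,0,0,-0.4,0,0,0],[255,0,0,-0.2,0,0,0],[255,0,0,0,0,0,0]])

```text
time_s: 16.7
ee_pos: [0.5262, 0.1684, 0.1251]
eef_rot: [-3.142, 0.0, 0.465]
force: [-0.3, 0.3, -0.5]
grip_width: 0.0236
grip_force: 20.0
```

apply_moves(deltas=[[255,0,0,-0.1,0,0,0],[255,0,0,-0.1,0,0,0],[255,0,0,0,0,0,0]])

```text
time_s: 17.0
ee_pos: [0.5262, 0.1684, 0.1233]
eef_rot: [3.142, -0.0, 0.465]
force: [0.3, -0.4, -0.3]
grip_width: 0.0236
grip_force: 20.0
```

apply_moves(deltas=[[255,0,0,-0.1,0,0,0],[255,0,0,-0.05,0,0,0],[255,0,0,0,0,0,0]])

```text
time_s: 17.3
ee_pos: [0.5262, 0.1684, 0.1217]
eef_rot: [-3.142, 0.0, 0.465]
force: [0.2, 0.8, -0.1]
grip_width: 0.0235
grip_force: 20.0
```

apply_moves(deltas=[[255,0,0,-0.05,0,0,0],[255,0,0,-0.05,0,0,0],[255,0,0,0,0,0,0]])

```text
time_s: 17.6
ee_pos: [0.5265, 0.1684, 0.1214]
eef_rot: [3.141, -0.001, 0.465]
force: [-1.9, -0.8, 6.4]
grip_width: 0.0232
grip_force: 20.0
```

Handle is seated on the stand. I'll open gently and move off.

apply_moves(deltas=[[255,0,0,0.04,0,0,0],[185,0,0,0,0,0,0],[170,0,0,0,0,0,0],[140,0,0,0,0,0,0],[100,0,0,0,0,0,0],[50,0,0,0,0,0,0],[0,0,0,0,0,0,0],[0,0,0,0,0,0,0],[0,0,0,0,0,0,0]])

```text
time_s: 18.5
ee_pos: [0.5262, 0.1684, 0.1212]
eef_rot: [-3.142, -0.0, 0.465]
force: [0.2, 0.7, -0.4]
grip_width: 0.076
grip_force: 0.0
```

apply_moves(deltas=[[0,0,0,1,0,0,0],[0,0,0,2,0,0,0],[0,0,0,3,0,0,0],[0,0,0,3,0,0,0],[0,-1,0,2,0,0,0],[0,-3,0,0,0,0,0],[0,-4,0,0,0,0,0],[0,-4,0,0,0,0,0],[0,-2,0,0,0,0,0],[0,0,0,0,0,0,0]])

```text
time_s: 19.5
ee_pos: [0.3848, 0.1685, 0.2324]
eef_rot: [3.141, -0.002, 0.466]
force: [0.3, -0.1, -0.2]
grip_width: 0.0941
grip_force: 0.0
```

```bash
python3 - <<'E'
from h import *
s=ctrl.camera("side");o=ctrl.get_obs();print(o["ee_pos"],o["force"],o["grip_width"],o["time_s"])
for row in (280,282,284,286,288,296,304,308,310): print(row,s["img"][row,322:343,1].astype(int))
cv2.imwrite("pics/z6.png",s["img"][:,:,::-1])
E
```

```text
[0.38605345 0.16851667 0.23231102] [ 0.97288686  0.3921494  -0.74188729] 0.09388951100320439 19.55
280 [93 92 94 90 91 89 86 85 85 87 86 86 86 87 87 90 88 90 93 93 92]
282 [92 90 90 86 83 77 71 67 61 63 59 62 65 68 73 78 83 88 92 93 93]
284 [89 88 88 80 71 63 57 57 58 58 58 57 57 55 58 62 70 82 91 95 93]
286 [88 86 85 81 68 63 62 60 60 58 61 61 57 60 58 59 67 79 89 92 95]
288 [87 87 87 78 64 63 61 62 61 62 62 60 59 60 57 56 59 74 88 93 94]
296 [92 92 87 77 65 59 60 60 63 64 64 61 61 56 54 48 45 47 53 50 52]
304 [95 93 90 78 63 56 57 60 61 63 61 62 59 56 51 50 52 70 84 94 96]
308 [91 90 88 84 73 64 63 63 61 65 64 62 59 58 56 63 77 90 93 96 96]
310 [93 92 91 91 90 84 80 77 73 69 71 73 72 74 79 86 89 90 91 90 92]
```

View pics/z6.png

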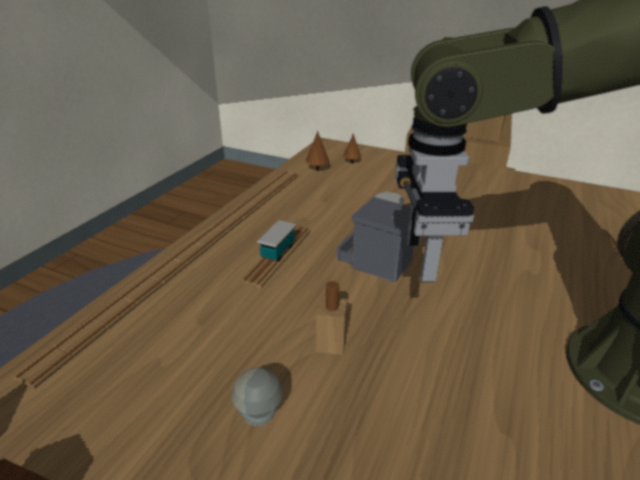

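The pick is back upright and home at (332,284–308), the same pixels as at the start. The tray is open at (347,248), and the car and globe are where they were; the tub is behind the booth, with only its cap edge visible near (388,196).

```bash
python3 -c "
from station import ctrl
print(ctrl.hand_in())"
```

```text
the job is handed in; nothing more can be done
None
```

I've handed the job in: the tray sprang out and is still open, the pick is back upright and fully home in its stand, and I saw no sign that the car, globe or tub moved; it took 19.6 s, and the highest force I read was 7.6 N at the catch.

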